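# Zero the field meter, then hold its probe in the guide sleeve

### The arm

A 6-joint arm with a two-finger parallel gripper is mounted at the origin on the work surface. World frame = base frame: x ahead of the robot, y to its left, z up, the work surface at z = 0. Lengths are in m, angles in rad, forces in N, time in s.
With the tool pointing down it reaches from about 0.325 to 0.9 m from the base axis. Payload 3.5 kg.
Tool frame: the origin (TCP) lies midway between the tips of the shut fingers; the grasp point (between the pads) lies 19 mm behind it; z points along the fingers, y is the line along which they close (so a half turn about z gives the same grasp; the last joint's range is limited). The gripper opens to 85 mm and grips with 20 to 120 N. Pads are 22 mm wide; open, the fingers measure 114 mm over their backs; the gripper's body (76 mm by 85 mm) begins 54 mm behind the grasp point. The pads swing forward as they close: fully open they stand 13 mm farther back than shut.
Start: joints at [-1.419, 0.276, -0.026, 1.268, 0, 1.467], TCP at [0.158, -0.605, 0.231] pointing down, gripper open.
Joint ranges: [-3.12, 3.12], [-0.85, 1.88], [-1.08, 1.24], [-1.95, 2.15], [-1.57, 1.53], [-3.14, 3.14]. Speed limits (rad/s): [2.57, 2.57, 3.14, 3.14, 3.14, 3.14].

### API

Orientations are given as a unit quaternion [w, x, y, z].
In Python, from workcell import r gives the robot as it stands. The module is installed in compiled form; this text tells all that it offers. Calls block until the motion is done:
- r.reach(position, orientation): joint-space move of the TCP to a pose.
- r.line_to(position, ori=None, vel=0.15, force_limit=None): straight line of the TCP; ori=None keeps the orientation; vel is the mean speed in m/s. With force_limit (N) it stops when the force on the tool has changed by that much, and returns True; else False.
- r.move_j(angles): joint-space move.
- r.release() and r.close_gripper(grip_force=None): open the fingers fully, or close them until they stop; grip_force is the grip in N (None keeps the last).
- r.pause(seconds).
- r.solve_ik(position, orientation): joint angles nearest the present ones, or None.
- r.get_obs(): the state.
- r.snapshot(name): name is "side" or "top" or "wrist"; returns the picture (480x640x3 uint8, red, green, blue); there is no depth.
- r.get_calibration(name): a dict with "fx", "fy", "cx", "cy" (pixels), "rvec" (rotation vector, rad) and "tvec" (3), from world to camera coordinates, as OpenCV has them; the wrist camera has in their place "mount" (4x4, takes a point from camera to tool coordinates, whose origin is the TCP and whose axes are the flange's). Camera axes: x right, y down, z forward; pixel columns grow to the right and rows downward; lengths in m; the calibration is good to about 2 mm. A picture is of the moment at which its call begins: read the wrist's pose just before it. get_calibration takes no time and is no camera call.
A pose or a line that the arm cannot do raises r.Unreachable and nothing moves.
- r.close_job(): hands the job in; it is judged then, once.
Trained networks look in the newest picture that a camera, given by its name, has taken for a name from the list of things; names that differ only in an ending like _2 or _b are one class to them, and where a whole thing is asked for, a point or a joint stands for the part that bears it (a point fixed in the world has none). Each returns a list of dicts, best first, with "p" (0 to 1); they miss things now and then, are a little off and sometimes report something else, mostly with a low value. They report only what shows in the picture. A call takes as long as a camera call. They do not tell look-alikes from the thing itself.
- r.silhouettes(camera, query): "mask" (480x640 bool, what is visible of it).
- r.place_of(camera, query): "at" ([x, y, z] in m, in world coordinates, good to about 4 mm: a listed point, or the origin of a listed thing).
The state is a dict: "t": time; "q": joint angles; "qvel": joint speeds; "tau": joint torques, N m; "tool_pos": TCP position; "eef_rot": TCP orientation; "force": force on the tool from outside, world axes, zero at the start; "wrist_torque": the same for the moment, N m; "opening": opening from 0.0 (shut) to 1.0 (fully open); "grip_force": force on a finger pad.
Only numpy, scipy, OpenCV 4.12 (cv2) and the standard library are available. Lean on these libraries where they do the work, as an engineer would, in place of code of your own. Each camera call takes 0.05 s, during which the arm holds its last target. There are 200 camera calls.

### The job

Take the field probe (the one with the flat-sided handle) out of its stand and, with the probe's tip, press the meter's recessed zero button right down. Then lower the probe upright through the guide sleeve on the circuit-board fixture, never touching the fixture with it, and finish still holding it there, still and centred in the bore, with its tip in the gap below the sleeve and above the chip. Leave the other things where they are.

Things in the scene. Friction and masses are not known exactly. Their poses are not given: they have to be found in the camera images.
- probe: the field probe itself, loose, 136 mm tall overall, about 80 g, one rigid piece: a brass rod 8 mm in diameter and 80 mm long, a round collar 24 mm across and 6 mm thick above it, and on top a flat-sided black handle 18 mm (own x) by 30 mm (own y) by 50 mm tall. At the start it hangs upright in one of the two holes of the stand, its collar resting on the stand's top plate 90 mm above the table and its tip 10 mm above the table. Origin at the tip of the rod, z up along the rod
- probe_grip (a point): centre of the probe's flat-sided black handle, the place to grasp it: 111 mm straight above the tip, 25 mm above the collar's top, axes as the probe's (x across the 18 mm thickness, y across the 30 mm width, z up). The wide sides face about along the stand's x, so the fingers close along x, clear of the neighbouring nut driver 100 mm away along the stand's y
- probe_tip (a point): lower end of the probe's rod, on its axis
- stand: fixed tool stand, 160 mm (own y) by 90 mm base: a raised aluminium plate, 50 mm (x) by 160 mm (y), its top 90 mm above the table, on two end walls, with two holes 14 mm in diameter at own y = +50 mm (the probe) and y = -50 mm (the nut driver). Origin on the table under its centre
- button_top (a point): centre of the top of the meter's zero button: a white round button 15 mm across, sunk in a round recess 20 mm across in the meter's top face, its top 5 mm below that face. The meter is a fixed grey box, 110 x 160 x 55 mm, with a dark display, two small proud black knobs and a clear pot on its top
- zero_button (a joint): travel of the zero button in m: 0 out, 0.005 fully in; a spring returns it; it starts to move at about 1.2 N and is fully in at about 4 N
- fixture: fixed board fixture: aluminium base plate 130 (x) by 160 mm (y), carrying a green circuit board and a steel bridge on two legs (at own y = +70 and -70 mm) that holds the upright guide sleeve over a flat black chip. The chip's top is 20 mm above the table. Bridge bars' top is 74 mm above the table. Origin on the table under the base plate's centre
- guide_top (a point): centre of the bore's upper mouth, 78 mm above the table: an upright steel sleeve, 34 mm outside, bore 22 mm in diameter, 36 mm long
- guide_exit (a point): centre of the bore's lower mouth, 42 mm above the table, 22 mm straight above the chip's top, open to front and back
- driver_mid (a point): nut driver with a round bulbous black handle, standing in the stand's other hole; not to be disturbed; point at mid-handle, 20 mm above the stand's top plate; the handle is 30 mm across and its top is 126 mm above the table, so carry the probe's tip over it or around it
- pot: small clear open pot, 34 mm across, 26 mm tall, on top of the meter; not to be disturbed; origin at its underside
- module: memory module, 30 x 68 x 4 mm, flat on the front strip of the fixture's base plate; not to be disturbed; origin at its underside
- jar: closed clear jar, 56 mm across, 70 mm tall, beyond the task's things; not to be disturbed; origin at its underside
- fan: small square black cooling fan, 60 x 60 x 18 mm, lying flat; not to be disturbed; origin at its underside
- battery: black laptop battery, 50 x 180 x 20 mm, lying flat; not to be disturbed; origin at its underside
- screwdriver: red-handled screwdriver, 170 mm long, lying beyond the task's things; not to be disturbed
Not all that is in view belongs to the job. Leave any pink look-alike of the fixture alone.

How it is judged:
On the way:
1. the zero button is pressed down with the probe (value of joint zero_button above 0.0038 m and contact force between probe and zero_button above 1 N), for 0.1 s.
At the end, for the whole second after the job is handed in: The fingers hold the probe still (under 20 mm/s) and upright within 0.1 rad, its tip within 4 mm of the bore's axis and between 2 and 20.5 mm below the sleeve's lower mouth (the chip is 22 mm below), touching no part of the fixture; the button is out again (horizontal distance between probe_tip and guide_exit below 0.004 m and z of probe_tip in the frame of guide_exit between -0.0205 and -0.002 m and angle between probe's own z axis and vertical below 0.1 rad and contact force between probe and the fingers above 1 N and contact force between probe and fixture below 0.2 N and linear speed of probe below 0.02 m/s and value of joint zero_button below 0.001 m); the arm keeps its last pose, push and grip.
It fails at once if the probe touches the fixture (bore, board or chip) (contact force between probe and fixture above 0.3 N).
It fails at once if another thing is disturbed (moved by more than 20 mm) (distance of any of driver_mid, pot, module, jar, fan, battery, screwdriver from where it was at the start of the episode above 0.02 m).
It also fails if it takes over 51 s, if anything falls off the work surface, if the arm or the gripper's body presses on something with over 40 N, if the wrist force passes 120 N, or if a joint passes its speed limit or range.

## Working session

There is one attempt and no reset: what is moved stays moved. The work goes in short steps, each a Python script; the robot and the scene stay as the last script left them, time stands still between calls to the robot, and variables do not carry over. Pictures are saved under pics/ and viewed, at most 10 in all, crops included, and the job is handed in when it is done.

```bash
mkdir -p pics; ls; python3 - <<'E'
from workcell import r
import cv2, numpy as np
o=r.get_obs(); print(o['t'],o['tool_pos'],o['eef_rot'],o['opening'])
ims=[]
for c in ('top','side'):
    im=r.snapshot(c); cv2.imwrite(f'pics/{c}0.png',im[:,:,::-1])
    for q in ('probe_grip','probe_tip','stand','button_top','fixture','guide_top','guide_exit','driver_mid','pot','module','jar','fan','battery'):
        print(c,q,[(np.round(d['at'],3).tolist(),round(d['p'],2)) for d in r.place_of(c,q)][:3])
    k=r.get_calibration(c); print(c,k)
E
```

```text
pics
0.0 [ 0.15741625 -0.60401669  0.23014485] [-1.13155056e-03  9.91894728e-01  1.27057337e-01 -2.95698711e-05] 1.000206227336223
top probe_grip [([0.458, 0.389, 0.12], 0.48)]
top probe_tip []
top stand [([0.463, 0.339, 0.002], 0.73), ([0.588, 0.023, 0.054], 0.3)]
top button_top [([0.536, -0.064, 0.05], 0.55)]
top fixture [([0.287, -0.313, 0.0], 0.96), ([0.461, 0.389, 0.011], 0.68), ([0.519, -0.296, -0.001], 0.63)]
top guide_top [([0.542, -0.321, 0.08], 0.85), ([0.297, -0.333, 0.079], 0.66)]
top guide_exit [([0.299, -0.334, 0.047], 0.91), ([0.54, -0.32, 0.044], 0.84)]
top driver_mid [([0.466, 0.291, 0.114], 0.58), ([0.475, -0.304, 0.01], 0.58), ([0.537, -0.319, 0.043], 0.55)]
top pot [([0.588, 0.024, 0.056], 0.66), ([0.718, -0.149, 0.001], 0.63), ([0.74, -0.331, -0.0], 0.44)]
top module [([0.475, -0.301, 0.008], 0.59)]
top jar [([0.743, -0.33, -0.003], 0.64)]
top fan [([0.722, -0.15, 0.004], 0.83)]
top battery [([0.706, 0.214, 0.001], 0.71)]
top {'fx': 502.88347817261945, 'fy': 502.88347817261945, 'cx': 316.5763061687721, 'cy': 239.7633537030707, 'rvec': array([ 2.12220788, -2.15983
[... 451 characters left out ...]
 -0.33, 0.08], 0.75)]
side guide_exit [([0.299, -0.333, 0.044], 0.74), ([0.466, 0.344, 0.001], 0.63), ([0.536, -0.319, 0.044], 0.6)]
side driver_mid [([0.459, 0.288, 0.112], 0.87)]
side pot [([0.589, 0.023, 0.053], 0.8)]
side module [([0.478, -0.302, 0.01], 0.77)]
side jar [([0.461, 0.389, 0.122], 0.15)]
side fan [([0.717, -0.145, -0.0], 0.91), ([0.706, 0.21, 0.004], 0.64)]
side battery [([0.709, 0.208, 0.004], 0.61), ([0.462, 0.393, 0.121], 0.29), ([0.535, -0.32, 0.043], 0.19)]
side {'fx': 570.6470854796871, 'fy': 570.6470854796871, 'cx': 310.25976093239063, 'cy': 240.11990544353844, 'rvec': array([ 0.7810668 , -2.45908043,  1.28141981]), 'tvec': array([0.45203745, 0.26961689, 0.93464201])}
```

View pics/top0.png

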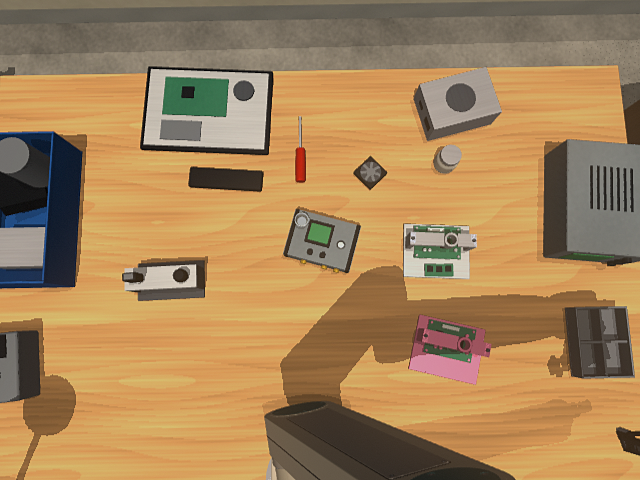

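View pics/side0.png

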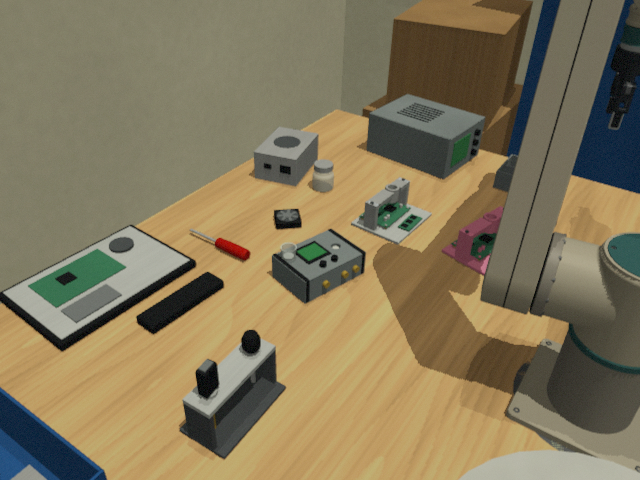

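The real fixture is the grey one, with its sleeve at top-image (452,240). The pink one at (450,350) is the decoy. The probe handle is at (133,275) and the button at (341,244). Next I'll survey the guide, the button and the probe with the wrist camera on the way to the stand.

```bash
cat >h.py <<'E'
from workcell import r
import cv2, numpy as np
from scipy.spatial.transform import Rotation as R
def ori(a):  # tool y along world angle a, tool z down
    y=np.array([np.cos(a),np.sin(a),0]); z=np.array([0,0,-1.])
    return R.from_matrix(np.c_[np.cross(y,z),y,z]).as_quat(scalar_first=True)
def wcam():
    o=r.get_obs(); T=np.eye(4); T[:3,:3]=R.from_quat(o['eef_rot'],scalar_first=True).as_matrix(); T[:3,3]=o['tool_pos']
    k=r.get_calibration('wrist'); return T@k['mount'],k
def onplane(M,k,uv,z):  # pixel(s) -> world on height z
    uv=np.atleast_2d(uv); d=np.c_[(uv[:,0]-k['cx'])/k['fx'],(uv[:,1]-k['cy'])/k['fy'],np.ones(len(uv))]@M[:3,:3].T
    return M[:3,3]+d*((z-M[2,3])/d[:,2])[:,None]
def proj(M,k,P):
    c=np.linalg.inv(M)@np.r_[P,1]; return np.array([k['fx']*c[0]/c[2]+k['cx'],k['fy']*c[1]/c[2]+k['cy']])
E
python3 - <<'E'
from h import *
k=r.get_calibration('wrist'); print(k)
for n,a in (('0',0),('pi',np.pi)):
    for p in ((.461,.39,.3),(.536,-.064,.3),(.537,-.319,.3)):
        print(n,np.round(r.solve_ik(p,ori(a)),2))
E
```

```text
{'fx': 343.4920822282496, 'fy': 343.4920822282496, 'cx': 321.436957174559, 'cy': 240.1100822115174, 'mount': array([[ 1.05669316e-03, -9.55338920e-01, -2.95510458e-01,
         7.58390947e-02],
       [ 9.99998883e-01,  1.32184464e-03, -6.97496996e-04,
        -4.55293951e-04],
       [ 1.05696494e-03, -2.95509391e-01,  9.55339250e-01,
        -1.41940408e-01],
       [ 0.00000000e+00,  0.00000000e+00,  0.00000000e+00,
         1.00000000e+00]])}
0 [0.6  0.21 0.04 1.39 0.   2.17]
0 [-0.24  0.1  -0.1   1.37  0.    1.33]
0 [-0.64  0.25  0.08  1.4   0.    0.93]
pi [ 0.6   0.21  0.04  1.39  0.   -0.98]
pi [-0.24  0.1  -0.1   1.37  0.   -1.81]
pi [-0.64  0.25  0.08  1.4   0.   -2.21]
```

```bash
python3 - <<'E'
from h import *
q=ori(0)
def look(n,xy,qs,z=.25):
    r.reach([*xy,z],q); r.pause(.2)
    M,k=wcam(); im=r.snapshot('wrist'); cv2.imwrite(f'pics/w_{n}.png',im[:,:,::-1]); np.save(f'pics/w_{n}.npy',M)
    for s in qs:
        print(n,s,[(np.round(d['at'],4).tolist(),round(d['p'],2)) for d in r.place_of('wrist',s)][:2])
    print(r.get_obs()['t'])
look('guide',(.537,-.319),('guide_top','guide_exit','fixture','module'))
look('button',(.536,-.064),('button_top','pot'))
look('probe',(.461,.390),('probe_grip','stand','driver_mid'))
a=[cv2.imread(f'pics/w_{n}.png') for n in ('guide','button','probe')]
b=np.zeros((480,640,3),np.uint8)
cv2.imwrite('pics/m1.png',cv2.resize(np.vstack([np.hstack(a[:2]),np.hstack([a[2],b])]),(800,600)))
E
```

```text
guide guide_top [([0.5339, -0.3176, 0.0772], 0.66), ([0.3057, -0.3343, 0.0766], 0.58)]
guide guide_exit [([0.5384, -0.3141, 0.0444], 0.86), ([0.2966, -0.3356, 0.0442], 0.63)]
guide fixture [([0.5229, -0.3015, -0.0033], 0.58), ([0.2909, -0.3125, 0.003], 0.57)]
guide module [([0.4754, -0.3003, 0.0094], 0.71)]
3.5833
button button_top [([0.534, -0.0697, 0.0482], 0.53)]
button pot []
4.9333
probe probe_grip [([0.4625, 0.3972, 0.1192], 0.63)]
probe stand [([0.463, 0.3398, -0.0006], 0.82)]
probe driver_mid [([0.464, 0.2887, 0.1077], 0.81)]
7.0167
```

View pics/m1.png

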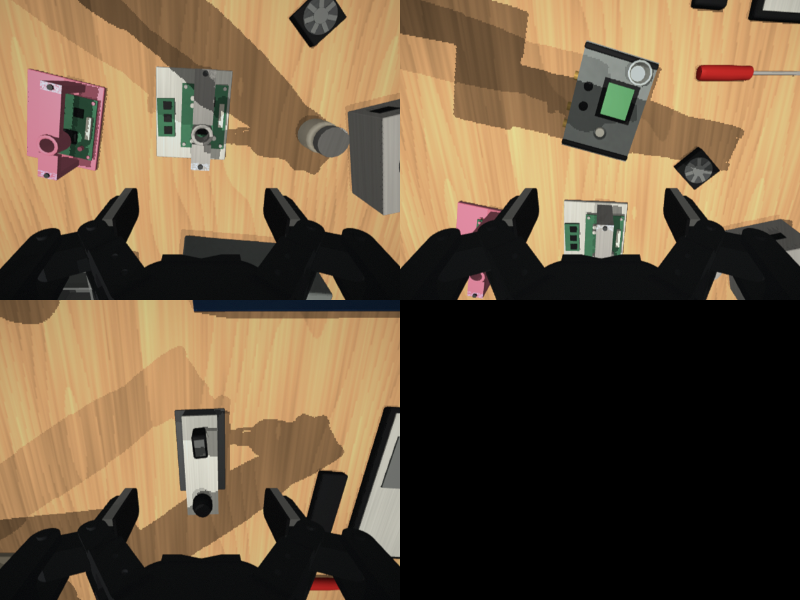

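All three targets are near the image centre: bore at about (323,212), button at about (320,211) and probe handle at about (320,230) in full-resolution pixels. I'll crop each one to refine its position.

```bash
python3 - <<'E'
from h import *
k=r.get_calibration('wrist'); out=[]
S={'guide':([.537,-.318,.078],.011),'button':([.535,-.066,.055],.010),'probe':([.462,.391,.146],.0)}
for n,(P,rad) in S.items():
    im=cv2.imread(f'pics/w_{n}.png'); M=np.load(f'pics/w_{n}.npy')
    c=im[180:260,270:370] if n!='probe' else im[180:260,270:370]
    c=cv2.resize(c,None,fx=4,fy=4,interpolation=cv2.INTER_CUBIC)
    for uv in ([proj(M,k,np.array(P)+rad*np.array([np.cos(t),np.sin(t),0])) for t in np.arange(0,6.28,.2)] if rad else [proj(M,k,np.array(P)+[x,y,0]) for x in(-.009,.009) for y in(-.015,.015)]):
        p=(uv-[270,180]+.5)*4; cv2.circle(c,tuple(int(v) for v in p),1,(0,0,255),-1)
    g=im[180:260,270:370]
    out.append(c); print(n,proj(M,k,P))
out.append(np.zeros_like(c))
cv2.imwrite('pics/m2.png',np.vstack([np.hstack(out[:2]),np.hstack(out[2:])])[:600])
E
```

```text
guide [321.79621151 217.07199994]
button [319.881277   214.24041407]
probe [321.50163133 237.97746622]
```

View pics/m2.png

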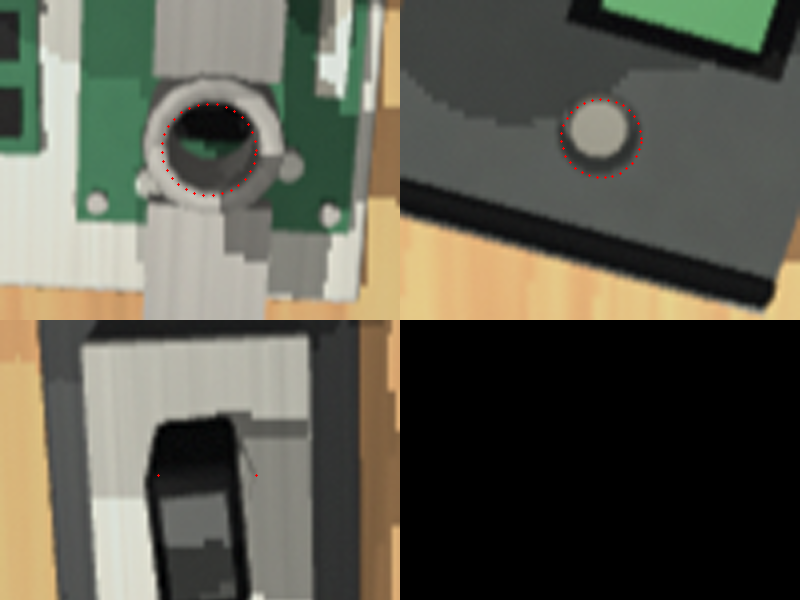

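The bore matches (0.5375,-0.318) and the button recess matches (0.535,-0.066), both within about 1 mm. The handle sits near x 0.460 and is yawed about +3.5°. I'll grasp it now.

```bash
python3 - <<'E'
from h import *
q=ori(.06)
r.line_to([.460,.391,.20],q,vel=.15)
print(r.line_to([.460,.391,.104],q,vel=.1,force_limit=8))
r.close_gripper(60)
o=r.get_obs(); print(o['t'],o['tool_pos'],o['opening'],o['grip_force'],o['force'])
r.line_to([.460,.391,.26],vel=.15); r.pause(.3)
o=r.get_obs(); print(o['t'],o['tool_pos'],o['opening'],o['grip_force'],o['force'])
for c in('wrist','side','top'):
    im=r.snapshot(c); cv2.imwrite(f'pics/g_{c}.png',im[:,:,::-1])
    for s in('probe_tip','probe_grip'): print(c,s,[(np.round(d['at']-o['tool_pos'],4).tolist(),round(d['p'],2)) for d in r.place_of(c,s)][:2])
np.save('pics/g_wrist.npy',wcam()[0])
a=cv2.imread('pics/g_wrist.png');b=cv2.imread('pics/g_side.png')
cv2.imwrite('pics/m3.png',np.hstack([a[200:480,160:480],cv2.resize(b[220:430,130:310],(240,280))]))
E
```

```text
False
9.2333 [0.46021287 0.39115743 0.10425135] 0.205944109069416 58.492918610572815 [-0.45215998  0.15781258  1.92963872]
10.725 [0.45971802 0.39079736 0.25927553] 0.20291307843651793 58.428847789764404 [ 0.62889202 -0.5610658   0.67345398]
wrist probe_tip [([0.0028, -0.001, -0.0935], 0.56)]
wrist probe_grip [([0.0002, 0.0045, 0.0144], 0.78)]
side probe_tip [([-0.0024, 0.0005, -0.0955], 0.86), ([0.0036, -0.0481, -0.2599], 0.41)]
side probe_grip [([0.0026, -0.0003, 0.0169], 0.7), ([0.2501, -0.1802, -0.2535], 0.65)]
top probe_tip [([0.0167, -0.6904, -0.2529], 0.75), ([-0.001, 0.0007, -0.0927], 0.61)]
top probe_grip [([0.0018, 0.0013, 0.018], 0.55)]
```

View pics/m3.png

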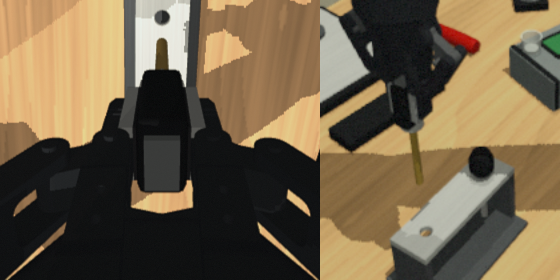

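```bash
python3 - <<'E'
from h import *
k=r.get_calibration('wrist'); M=np.load('pics/g_wrist.npy'); o=r.get_obs()
im=cv2.imread('pics/g_wrist.png'); 
c=cv2.resize(im[225:285,290:350],None,fx=9,fy=9,interpolation=cv2.INTER_CUBIC)
t=o['tool_pos']
for z in (-.094,-.06):
  for a in np.arange(0,6.28,.3):
    uv=proj(M,k,t+[.004*np.cos(a),.004*np.sin(a),z]); cv2.circle(c,tuple(int(v) for v in (uv-[290,225]+.5)*9),2,(0,0,255),-1)
cv2.imwrite('pics/m4.png',c)
E
```

```text
(no output)
```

View pics/m4.png

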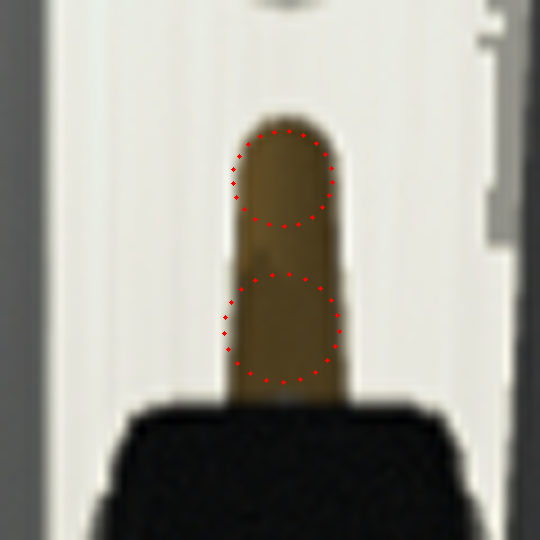

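The rod is upright and its tip is at crop pixel (288,165), about +0.4 mm x and +1.1 mm y from the TCP axis. I'll carry it to the button and check before entering the recess.

```bash
python3 - <<'E'
from h import *
r.line_to([.5346,-.067,.26],vel=.25)
r.line_to([.5346,-.067,.158],vel=.12); r.pause(.2)
o=r.get_obs(); print(o['t'],o['tool_pos'],o['force'])
M,k=wcam(); im=cv2.cvtColor(r.snapshot('wrist'),cv2.COLOR_RGB2BGR); c0=im[215:285,280:360]
c=cv2.resize(c0,None,fx=8,fy=8,interpolation=cv2.INTER_CUBIC)
for P,rad in (([.535,-.066,.055],.01),(o['tool_pos']+[.0004,.0011,-.094],.004)):
  for a in np.arange(0,6.28,.3):
    uv=proj(M,k,np.array(P)+[rad*np.cos(a),rad*np.sin(a),0]); cv2.circle(c,tuple(int(v) for v in (uv-[280,215]+.5)*8),2,(0,0,255),-1)
cv2.imwrite('pics/m5.png',c)
E
```

```text
14.3833 [ 0.53533682 -0.0671782   0.15896582] [-0.05689184 -0.32522072 -0.97302871]
```

View pics/m5.png

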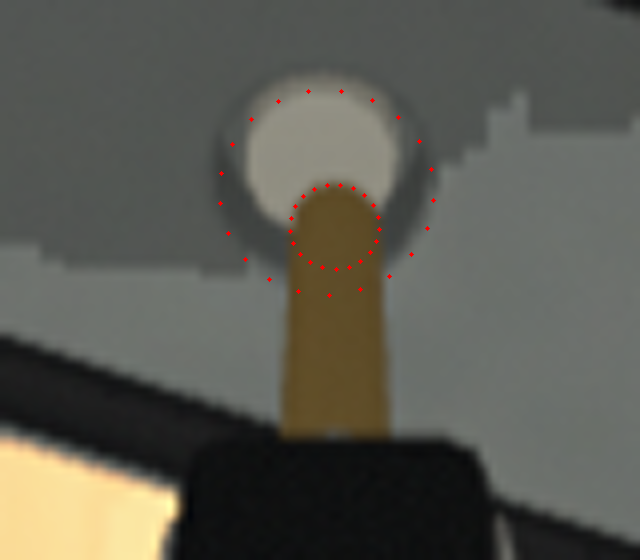

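The tip circle matches. The recess centre shows about 1.9 mm further toward +y and about 0.5 mm toward -x than I assumed. I'll correct for that and press.

```bash
python3 - <<'E'
from h import *
r.line_to([.5341,-.0651,.158],vel=.05)
hit=r.line_to([.5341,-.0651,.1345],vel=.03,force_limit=8)
o=r.get_obs(); print(hit,o['t'],o['tool_pos'],o['force'])
r.pause(.4); o=r.get_obs(); print(o['force'],o['tool_pos'])
im=cv2.cvtColor(r.snapshot('wrist'),cv2.COLOR_RGB2BGR); cv2.imwrite('pics/press.png',im)
E
```

```text
True 15.3167 [ 0.53427172 -0.06514118  0.13913884] [-1.12300772  0.20911327  5.4464315 ]
[-1.09566677  0.93251458  5.67868153] [ 0.53421217 -0.06517645  0.13911425]
```

The tip is at z ≈ 0.045 with about 6.7 N, so the button is fully in. Next I'll hover over the sleeve and look.

```bash
python3 - <<'E'
from h import *
r.line_to([.5341,-.0651,.22],vel=.12)
r.line_to([.5371,-.319,.22],vel=.2)
r.line_to([.5371,-.319,.186],vel=.1); r.pause(.3)
o=r.get_obs(); print(o['t'],o['tool_pos'],o['force'],o['opening'])
M,k=wcam(); im=cv2.cvtColor(r.snapshot('wrist'),cv2.COLOR_RGB2BGR); cv2.imwrite('pics/gd.png',im); c0=im[205:285,275:365]
c=cv2.resize(c0,None,fx=7,fy=7,interpolation=cv2.INTER_CUBIC)
for P,rad in (([.5375,-.318,.078],.011),([.5375,-.318,.078],.017),(o['tool_pos']+[.0004,.0011,-.094],.004)):
  for a in np.arange(0,6.28,.2):
    uv=proj(M,k,np.array(P)+[rad*np.cos(a),rad*np.sin(a),0]); cv2.circle(c,tuple(int(v) for v in (uv-[275,205]+.5)*7),2,(0,0,255),-1)
cv2.imwrite('pics/m6.png',c)
E
```

```text
18.8083 [ 0.53749754 -0.31931705  0.18677492] [-0.38533828 -0.34809909 -0.62932484] 0.20486479934893617
```

View pics/m6.png

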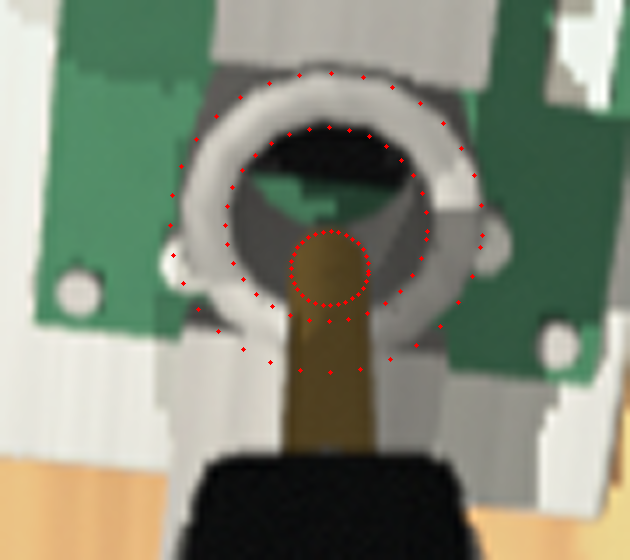

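The tip matches its circle, and the bore rim sits about 0.6 mm further toward +y and 0.1-0.3 mm toward -x. I'll correct, go down to the rim plane and compare the tip with the rim directly there.

```bash
python3 - <<'E'
from h import *
r.line_to([.5369,-.3184,.174],vel=.05); r.pause(.3)
o=r.get_obs(); print(o['t'],o['tool_pos'],o['force'])
M,k=wcam(); im=cv2.cvtColor(r.snapshot('wrist'),cv2.COLOR_RGB2BGR); c0=im[205:285,275:365]
c=cv2.resize(c0,None,fx=7,fy=7,interpolation=cv2.INTER_CUBIC)
T=o['tool_pos']+[.0004,.0011,-.094]
for rad in (.004,.011,.017):
  for a in np.arange(0,6.28,.2):
    uv=proj(M,k,T+[rad*np.cos(a),rad*np.sin(a),-.001 if rad>.004 else 0]); cv2.circle(c,tuple(int(v) for v in (uv-[275,205]+.5)*7),2,(0,0,255),-1)
s=cv2.cvtColor(r.snapshot('side'),cv2.COLOR_RGB2BGR)
s=cv2.resize(s[140:240,340:440],(240,240))
print([(np.round(d['at'],4),d['p']) for cc in('side',) for d in r.place_of(cc,'probe_tip')])
p=np.zeros((560,800,3),np.uint8); p[:,:630]=c; p[:170,630:]=cv2.resize(s,(170,170)); cv2.imwrite('pics/m7.png',p)
E
```

```text
19.55 [ 0.53703139 -0.31852565  0.17424211] [-0.0058951  -0.83525414 -0.28480418]
[(array([ 0.5359, -0.3169,  0.0805]), 0.89), (array([0.4603, 0.2866, 0.1105]), 0.74)]
```

View pics/m7.png

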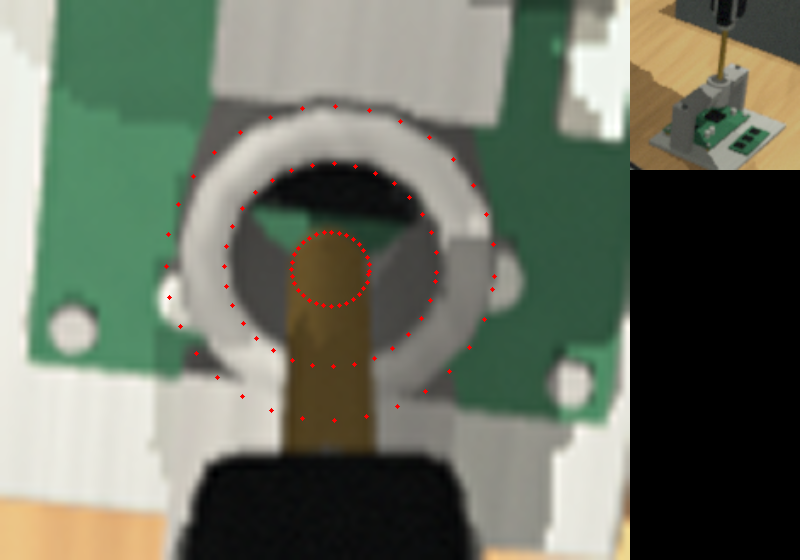

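At the rim plane the tip is at (331,269) and the bore centre is at about (336,260). I'll nudge by +0.4 mm in x and +0.7 mm in y, then descend with a force guard.

```bash
python3 - <<'E'
from h import *
x,y=.5373,-.3177
r.line_to([x,y,.174],vel=.03)
print(r.line_to([x,y,.125],vel=.03,force_limit=3)); r.pause(.5)
o=r.get_obs(); print(o['t'],o['tool_pos'],o['force'],o['opening'],o['grip_force'])
M,k=wcam(); im=cv2.cvtColor(r.snapshot('wrist'),cv2.COLOR_RGB2BGR); 
c=cv2.resize(im[235:315,285:365],None,fx=7,fy=7,interpolation=cv2.INTER_CUBIC)
for q in('guide_exit','probe_tip'): print(q,[(np.round(d['at'],4),d['p']) for d in r.place_of('wrist',q)][:2])
T=o['tool_pos']+[.0004,.0011,0]; T[2]=.078
for rad in (.004,.011):
  for a in np.arange(0,6.28,.2):
    uv=proj(M,k,T+[rad*np.cos(a),rad*np.sin(a),0]); cv2.circle(c,tuple(int(v) for v in (uv-[285,235]+.5)*7),2,(0,0,255),-1)
s=cv2.cvtColor(r.snapshot('side'),cv2.COLOR_RGB2BGR)
for q in('guide_exit','probe_tip','driver_mid','pot','module'): print(q,[(np.round(d['at'],4),d['p']) for d in r.place_of('side',q)][:2])
p=np.zeros((560,800,3),np.uint8); p[:,:560]=c; p[:240,560:]=cv2.resize(s[155:245,340:430],(240,240),interpolation=cv2.INTER_CUBIC)
cv2.imwrite('pics/m8.png',p)
E
```

```text
False
22.2333 [ 0.53730058 -0.31769055  0.12500926] [ 0.63907705  0.32720805 -0.14960693] 0.19928045008747297 58.43903660774231
guide_exit [(array([ 0.535 , -0.3186,  0.0367]), 0.9)]
probe_tip [(array([ 0.5383, -0.3201,  0.0306]), 0.71)]
guide_exit [(array([ 0.536 , -0.3182,  0.0442]), 0.98), (array([ 0.2989, -0.3339,  0.0441]), 0.58)]
probe_tip []
driver_mid [(array([0.4598, 0.2895, 0.1113]), 0.91)]
pot [(array([0.5892, 0.0214, 0.0564]), 0.82)]
module [(array([ 0.5368, -0.317 ,  0.1434]), 0.56), (array([ 0.4751, -0.305 ,  0.0142]), 0.54)]
```

View pics/m8.png

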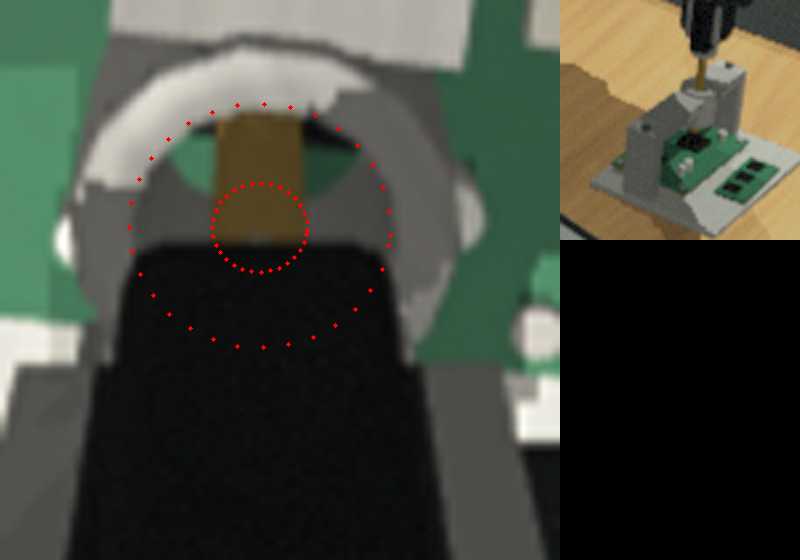

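The rod is centred in the bore: the rim spans 132–393 and the rod centre is at 260. The bore's top edge matches its predicted circle to within about 0.5 mm. The side view shows the rod entering the real grey sleeve with nothing disturbed. Handing in.

```bash
python3 -c "
from workcell import r
r.pause(.3); print(r.close_job())"
```

```text
the job is handed in; nothing more can be done
None
```

I pressed the zero button fully in with the probe tip, then lowered the probe into the guide sleeve and handed the job in at about 22.5 s. The arm is still holding it upright and centred to about 0.5 mm, tip about 11 mm below the sleeve, with no sign of touching the fixture; no verdict came back.

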